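Home a hand-turned filter wheel by fingertip and lock it with its index pin

TASK

Lock the filter wheel at its hidden home notch: take the red-headed index pin from its blue holder, stand it in the brass bushing on top of the wheel unit and let go; then turn the wheel by its exposed black rubber rim, with a fingertip, until the notch comes round to the top and the pin drops in, its head flush on the brass. Work gently (never push on the wheel unit with more than 15 N) and leave the other things on the bench where they are.

Things in the scene. Friction and masses are not known exactly. Their poses are not given: they have to be found in the camera images.
- wheel_unit: Grey wheel unit fixed to the bench, 124 x 228 x 215 mm high. Origin under its middle at bench level; x from its front (amber port, yellow arrow, facing the robot) to its back, y to its left, z up. Front part (unit x -69 to -12 mm) 166 mm high, its slot exposing a black wheel rim; rear part (to +48 mm) 196 mm high, closed. The 15 N limit covers the unit and its wheel.
- wheel_centre (a point): Point on the level axle (along the unit's x), fixed to the housing, in the middle of the tyre's width. Wheel: radius 90 mm, black tyre 40 mm wide. It spins freely both ways without stops (friction 0.03 N m) and stays where it is left. Tyre out of true by up to 3.5 mm; the sprung axle yields downward 1 mm per 5 N, at most 8 mm. The wheel's angle is not measured.
- disc_top (a point): Top of the hidden index disc (radius 82 mm, on the wheel's axle) under the bushing; fixed to the housing. The disc has one home notch, 13 mm wide, over 14 mm deep. At the start it lies 1.4 to 3.0 rad from the top on the right-hand (-y) side, so moving the rim's top to the left (+y, as the arrow shows) is the shorter way.
- rim_top (a point): Nominal topmost point of the tyre, middle of its width, 195 mm above the bench, 35 mm in front of the unit's origin (fixed to the housing, axes as the unit's). The true rubber may stand up to 3.5 mm higher or lower, varying as the wheel turns. The rim is exposed 65 mm to either side.
- bushing_mouth (a point): Centre of the mouth of the bushing: an 11 mm hole with a 3 mm chamfer, straight down through a brass block 40 x 40 x 24 mm whose top is 215 mm above the bench, 22 mm behind the unit's origin. Axes as the unit's. The index disc runs 4 mm below the block.
- index_pin: Loose steel index pin, 70 g: shank diameter 9 mm, 42 mm long with tapered foot, under a round red head of diameter 22 mm and height 24 mm. Origin at the foot of the shank, z up along the pin to the head. It starts upright in its holder, foot 12 mm above the bench, shoulder 14 mm above the holder's top.
- pin_shoulder (a point): On the pin's axis at the underside of the red head, 42 mm above the foot; z along the pin. In the bushing it stands about 14 mm above the brass while the pin rides on the index disc, and 0 mm when the pin has dropped into the home notch. The side load of a pushed wheel can hold the pin half way until the rim is let go.
- pin_holder: Blue block 56 x 56 x 40 mm on a black foot 68 x 68 mm, fixed to the bench; origin under its centre, z up; one 11 mm hole 28 mm deep in the middle of its top.
- timer: White timer 62 x 62 x 20 mm, bystander; origin under its centre.
- note_pad: Yellow note pad 75 x 75 x 14 mm, bystander; origin under its centre.
- stapler: Black stapler 130 x 34 x 40 mm, bystander; origin under its centre.
- dropper_red: Dropper bottle with red cap, 33 x 33 x 86 mm, bystander; origin under its centre.
- dropper_blue: Dropper bottle with blue cap, 33 x 33 x 86 mm, bystander; origin under its centre.
There are look-alikes about, which are no part of the job. Of the things like the index_pin, leave any that is purple; of the rest the smaller one is meant.

How it is judged (in metres and radians):
On the way:
1. the pin stands in the bushing, let go, riding on the index disc (shoulder 8 to 20 mm above the brass) (horizontal distance between pin_shoulder and bushing_mouth below 0.005 m and angle between index_pin's own z axis and vertical below 0.12 rad and contact force between the fingers and index_pin below 0.1 N and z of pin_shoulder in the frame of bushing_mouth between 0.008 and 0.02 m), for 0.2 s.
At the end, for the whole second after the job is handed in: The pin stands upright (within 0.12 rad) in the bushing, let go and at rest, its shoulder within 3 mm of the brass and 5 mm of the hole's axis: dropped into the home notch, locking the wheel (horizontal distance between pin_shoulder and bushing_mouth below 0.005 m and angle between index_pin's own z axis and vertical below 0.12 rad and contact force between the fingers and index_pin below 0.1 N and z of pin_shoulder in the frame of bushing_mouth below 0.003 m and linear speed of index_pin below 0.02 m/s); the robot touches nothing.
It fails at once if the fingers or arm push on the wheel unit with more than 15 N (contact force between any of the fingers, the arm and wheel_unit above 15 N).
It fails at once if a bystander is moved more than 20 mm (distance of any of timer, note_pad, stapler, dropper_red, dropper_blue from where it was at the start of the episode above 0.02 m).
It also fails if it takes over 72 s, if anything falls off the work surface, if the arm or the gripper's body presses on something with over 40 N, if the wrist force passes 120 N, or if a joint passes its speed limit or range.

ROBOT

A 6-joint arm with a two-finger parallel gripper is mounted at the origin on a cart in front of the work surface, level with it; the furniture and walls round the work are solid. World frame = base frame: x ahead of the robot, y to its left, z up, the work surface at z = 0. Lengths are in mm, angles in rad, forces in N, time in s.
With the tool pointing down it reaches from about 350 to 775 mm from the base axis. Payload 7.3 kg.
Tool frame: the origin (TCP) lies at the very end of the fingers, on their centre line; the grasp point (between the pads) lies 19 mm behind it; z points along the fingers, y is the line along which they close (so a half turn about z gives the same grasp; the last joint's range is limited). The gripper opens to 92 mm and grips with 3 to 60 N. Pads are 19 mm wide; open, the fingers measure 130 mm over their backs; the gripper's body (75 mm by 190 mm) begins 47 mm behind the grasp point.
Start: joints at [-1.261, 0.342, 1.524, -0, 1.275, -0.146], TCP at [231.119, -471.412, 226.741] pointing down, gripper open.
Joint ranges: [-2.53, 2.53], [-0.77, 2.02], [0.04, 2.7], [-1, 4.14], [0.28, 2.66], [-3.11, 3.11]. Speed limits (rad/s): [2.57, 2.57, 3.14, 3.14, 3.14, 3.14].

INTERFACE

Orientations are given as [roll, pitch, yaw] about the fixed x, y, z axes, in that order (R = Rz(yaw) Ry(pitch) Rx(roll)).
In Python, from plant import bot gives the robot as it stands.
- The arm moves only by the tool send_rows, never from a script. Its argument "rows" is a list of rows, each an object of numbers: "x", "y", "z": the shift along the tool's x, y, z in units of 0.2 m (1.0 is 0.2 m); "ax", "ay", "az": the turn, a rotation vector about the tool's x, y, z in units of 60 degrees (1.0 is 60 degrees); "jaw": the opening, from -1 (shut) to 1 (fully open), so that 0 is half open. In form: [{"x": .., "y": .., "z": .., "ax": .., "ay": .., "az": .., "jaw": ..}, ...]. A call has exactly 10 rows; each row is the pose to reach, as a shift and turn from the pose commanded when the call began, along the tool's axes at that moment; what a row does not reach only later rows make up. A row lasts 1/8 s, in which the tool goes at most 62.5 mm and 10.7 degrees, less where a joint would pass 70% of its speed; a pose out of reach is approached as far as the arm can. A call with a number of a shift or a turn outside -1 to 1 is refused whole. A call with a gripper value outside its range is refused whole. The fingers move at their own pace and stop on an object; the grip force is fixed at half the most. Time passes only in rows, so rows that repeat a pose let the fingers close, or fill a call up. It gives the time, the measured TCP pose, the force, the opening and the grip force at its end, in the units of the state.
- bot.get_obs(): the state, without advancing time (a new reading comes with each control period).
- bot.capture(name): name is "side" or "top"; returns (picture, depth): 420x560x3 uint8, red, green, blue; 420x560 float32, mm along the optical axis (not along the pixel's ray), 0 where there is no reading.
- bot.camera_model(name): a dict with "vertical_fov" (degrees; the focal length in pixels is half the picture's height over the tangent of half this angle, whatever the lens; pixels are square), "cx", "cy" (the principal point, pixels), "k1" (the pictures are not rectified: a ray, as slopes to the right and down, at radius r is drawn at 1 + k1 r^2 times it, then the intrinsics apply), "R" (3x3) and "t" (3): a world point X has camera coordinates R X + t. Camera axes: x right, y down, z forward; pixel columns grow to the right and rows downward; lengths in mm; the calibration is good to about 2 mm. A picture is of the moment at which its call begins. camera_model takes no time and is no camera call.
- bot.close_job(): hands the job in; it is judged then, once.
The state is a dict: "time": time; "joint_positions": joint angles; "dq": joint speeds; "tau": joint torques, N m; "tool_pos": TCP position; "tcp_rot": TCP orientation; "contact_force": force on the tool from outside, world axes, zero at the start; "moment": the same for the moment, N m; "grip_width": finger opening in mm; "finger_force": force on a finger pad.
Only numpy, scipy, OpenCV 4.12 (cv2) and the standard library are available. Lean on these libraries where they do the work, as an engineer would, in place of code of your own. Each camera call takes 0.05 s, during which the arm holds its last target. There are 200 camera calls.

## Working session

There is one attempt and no reset: what is moved stays moved. The work goes in short steps, Python scripts to look and compute and a tool call to move; the robot and the scene stay as the last step left them, time stands still between calls to the robot, and variables do not carry over. Pictures are saved under pics/ and viewed, at most 10 in all, crops included, and the job is handed in when it is done.

Besides the shell and the picture viewer there is one more tool, called after ">>>" as a command line: name --argument value ..., lists and objects as JSON in quotes. send_rows: Moves the arm, as the interface text tells. Its arguments: {"type":"object","properties":{"rows":{"type":"array","items":{"type":"object","properties":{"x":{"type":"number","minimum":-1,"maximum":1},"y":{"type":"number","minimum":-1,"maximum":1},"z":{"type":"number","minimum":-1,"maximum":1},"ax":{"type":"number","minimum":-1,"maximum":1},"ay":{"type":"number","minimum":-1,"maximum":1},"az":{"type":"number","minimum":-1,"maximum":1},"jaw":{"type":"number"}}}}},"required":["rows"]}

```bash
mkdir -p pics; cat > h.py <<'E'
import numpy as np, cv2
from plant import bot
from scipy.spatial.transform import Rotation as Ro
def cloud(name):
    im,d=bot.capture(name); m=bot.camera_model(name)
    h,w=d.shape; f=h/2/np.tan(np.radians(m['vertical_fov'])/2)
    K=np.array([[f,0,m['cx']],[0,f,m['cy']],[0,0,1.]])
    u,v=np.meshgrid(np.arange(w),np.arange(h))
    p=cv2.undistortPoints(np.stack([u,v],-1).reshape(-1,1,2).astype(np.float64),K,np.array([m['k1'],0,0,0.])).reshape(h,w,2)
    c=np.dstack([p*d[...,None],d]); P=(c-np.array(m['t']))@np.array(m['R'])
    P[d==0]=np.nan
    return im,P
def save(n,im): cv2.imwrite('pics/'+n+'.png',im[...,::-1])
E
python3 - <<'E'
from h import *
a,P=cloud('top');b,Q=cloud('side')
np.savez('s0.npz',a=a,P=P,b=b,Q=Q)
save('a0',a); save('b0',b)
for n in('top','side'):
    m=bot.camera_model(n);print(n,-np.array(m['R']).T@m['t'],m['vertical_fov'])
print(bot.get_obs())
E
```

```text
top [ 397.8790168  -163.17344892 1210.38120162] 50.10375718106049
side [  439.18125323 -1126.16971425   864.61885197] 42.104683092174064
{'time': 0.1, 'joint_positions': array([-1.26100029e+00,  3.42661423e-01,  1.52490776e+00, -2.25079213e-05,
        1.27542499e+00, -1.45968601e-01]), 'dq': array([ 0.00093539,  0.00041693, -0.00082402, -0.00088465, -0.00013876,
       -0.0008067 ]), 'tau': array([ 1.96685636e-03, -4.32002735e+01, -2.44694835e+01,  7.18951668e-02,
        5.25789033e-02, -4.94292897e-05]), 'tool_pos': array([ 230.99407844, -471.04429222,  226.11491537]), 'tcp_rot': array([-3.14020290e+00, -1.82558127e-04,  4.55771083e-01]), 'contact_force': array([-0.62580301, -0.16760824,  0.73448013]), 'moment': array([-0.03107101,  0.01196578,  0.01356244]), 'finger_force': 0.0, 'grip_width': 91.92163243137766}
```

View pics/a0.png

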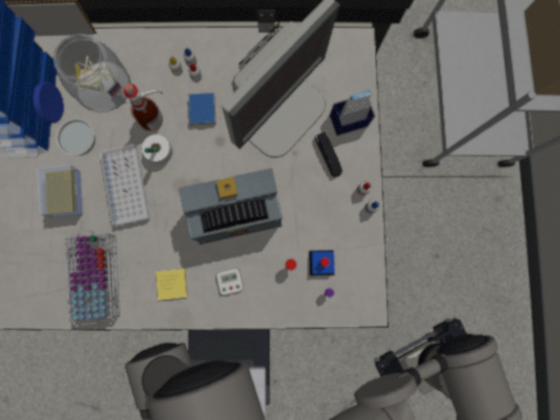

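View pics/b0.png

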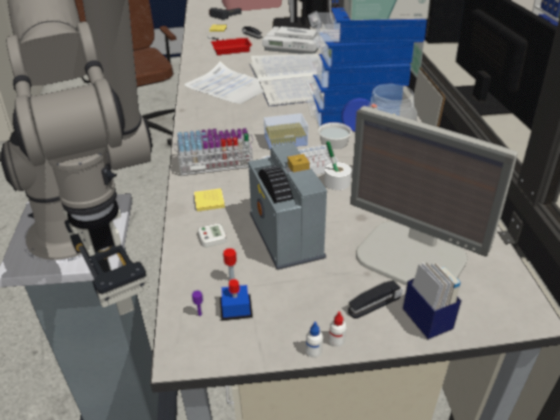

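Top view: there are three pin-like things: red at (291,264) standing loose, red in the blue holder at (325,262), and purple at (329,292). The one in the blue holder is red and smaller, so it should be the one meant. I'll confirm that in a crop and measure.

```bash
python3 - <<'E'
from h import *
s=np.load('s0.npz');a,P,b,Q=s['a'],s['P'],s['b'],s['Q']
save('c0',cv2.resize(np.hstack([a[235:310,260:350],b[240:315,180:270]]),None,fx=4,fy=4,interpolation=cv2.INTER_CUBIC))
hs=lambda i:cv2.cvtColor(i,cv2.COLOR_RGB2HSV).astype(int)
for nm,I,W,boxes in(('top',a,P,{'held':(250,275,315,335),'loose':(252,276,282,300),'brass':(178,197,215,240)}),('side',b,Q,{'held':(278,295,226,242),'loose':(246,266,220,240),'brass':(150,172,285,312)})):
    H=hs(I)
    for k,(r0,r1,c0,c1) in boxes.items():
        h=H[r0:r1,c0:c1];w=W[r0:r1,c0:c1]
        m=((h[...,0]<8)|(h[...,0]>172))&(h[...,1]>150) if k!='brass' else (h[...,0]>10)&(h[...,0]<30)&(h[...,1]>130)
        p=w[m];zt=np.nanpercentile(p[:,2],90)
        t=p[p[:,2]>zt-5]
        print(nm,k,m.sum(),'ztop',zt,'med',np.nanmedian(t,0),'range',np.nanmin(t,0),np.nanmax(t,0))
        if k=='brass': print(cv2.minAreaRect(t[:,:2].astype(np.float32)))
    # rear top of unit z~196, and holder blue top z~40
    z=W[...,2]
    for lo,hi,nm2 in((188,204,'rear'),(158,174,'front')):
        m=(z>lo)&(z<hi)&(W[...,0]>250)&(W[...,0]<620)&(W[...,1]>-330)&(W[...,1]<0)&(H[...,1]<110)&(H[...,2]>60)
        n,l,st,_=cv2.connectedComponentsWithStats(m.astype(np.uint8));j=1+st[1:,4].argmax()
        pp=W[l==j];print(nm,nm2,len(pp),np.median(pp[:,2]),cv2.minAreaRect(pp[:,:2].astype(np.float32)))
    m=(H[...,0]>105)&(H[...,0]<125)&(H[...,1]>150)&(z>33)&(z<47)&(W[...,1]<-250)&(W[...,0]<400)
    pp=W[m];print(nm,'holder',len(pp),np.median(pp,0),cv2.minAreaRect(pp[:,:2].astype(np.float32)))
E
```

```text
top held 42 ztop 81.66575787210107 med [ 423.21628832 -310.71087744   79.04365179] range [ 415.56179509 -321.02431195   76.72566856] [ 430.61555629 -303.10330739   83.57575693]
top loose 79 ztop 90.38055022725732 med [ 418.8916102  -226.83602099   87.83385363] range [ 409.02343642 -237.15462449   85.4700954 ] [ 428.90331042 -214.43635038   92.3924726 ]
top brass 265 ztop 218.05094630295798 med [588.1463111  -78.43008057 216.09738155] range [569.18429387 -98.84138288 213.11395089] [610.87742992 -58.07745713 221.75856715]
((589.4755859375, -77.4261474609375), (37.905757904052734, 37.267520904541016), 12.024846076965332)
top rear 1586 196.58568546623832 ((589.5922241210938, -90.11322784423828), (60.05130386352539, 195.1719207763672), 12.057073593139648)
top front 672 166.58446293808237 ((529.6673583984375, -96.5129623413086), (58.1276741027832, 207.8582000732422), 12.487045288085938)
top holder 38 [ 397.87619868 -309.79524445   40.74385232] ((396.9089660644531, -312.1648864746094), (52.484249114990234, 2.5820772647857666), 89.20366668701172)
side held 106 ztop 77.21756602745069 med [ 42
[... 313 characters left out ...]

side brass 257 ztop 214.41958949950254 med [587.39137739 -83.12632524 213.12710867] range [ 566.18646079 -103.02502006  209.4685568 ] [609.60785617 -61.4373369  217.33604789]
((587.4586181640625, -81.92584991455078), (38.43882369995117, 42.63797378540039), 13.414074897766113)
side rear 947 194.22265614721815 ((570.6846313476562, -97.4035415649414), (97.72314453125, 194.2511444091797), 0.6898751854896545)
side front 736 164.0774600609877 ((549.366943359375, -95.81288146972656), (99.8472900390625, 211.93994140625), 12.187032699584961)
side holder 39 [ 397.84313602 -325.89461148   39.13283643] ((397.0528564453125, -317.6257629394531), (51.252593994140625, 6.087396621704102), 88.68523406982422)
```

View pics/c0.png

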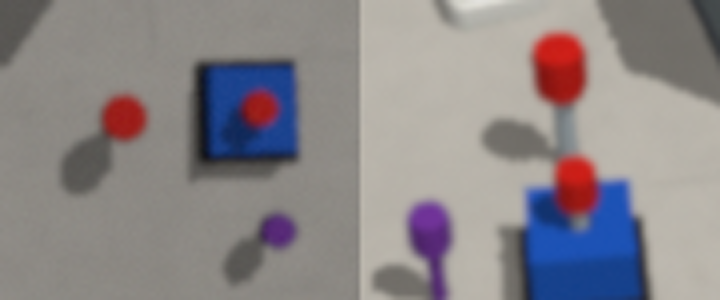

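Confirmed: the pin in the holder is the smaller red one, and the loose red one is clearly bigger. Next I'll check what tall obstacles are around the paths and work out the first move.

```bash
cat >> h.py <<'E'
def delta(target,yaw):
    o=bot.get_obs();R=Ro.from_euler('xyz',o['tcp_rot'])
    d=R.inv().apply(np.array(target)-o['tool_pos'])/200
    r=(R.inv()*Ro.from_euler('xyz',[np.pi,0,yaw])).as_rotvec()/np.radians(60)
    print('shift',d.round(3),'turn',r.round(3),'t',o['time'],'pos',o['tool_pos'].round(1),'F',o['contact_force'].round(1),'w',round(o['grip_width'],1))
E
python3 - <<'E'
from h import *
s=np.load('s0.npz')
for k in'PQ':
    p=s[k].reshape(-1,3)
    for zl in(90,225,270):
        q=p[(p[:,2]>zl)&(p[:,2]<900)&(p[:,0]>350)&(p[:,1]<120)&(p[:,1]>-480)]
        d=np.hypot(q[:,0]-588,q[:,1]+79); i=np.argsort(d)[:400:40] ; print(k,zl,len(q),q[:,:2].min(0),d.min(),q[i][:3].round())
P=s['P'];print('purple',np.nanmedian(P[289:296,326:332].reshape(-1,3),0))
delta([423,-312.5,140],0)
E
```

```text
P 90 14762 [ 409.02343642 -479.93766626] 2.7842479082078997 [[586. -81. 214.]
 [579. -80. 114.]
 [583. -88. 219.]]
P 225 5382 [ 711.77825262 -325.69625448] 125.14147312691563 [[712. -97. 298.]
 [714. -98. 341.]
 [717. -93. 263.]]
P 270 4537 [ 711.77825262 -325.69625448] 125.14147312691563 [[ 712.  -97.  298.]
 [ 714. -101.  315.]
 [ 719.  -90.  338.]]
Q 90 29203 [ 476.94248741 -439.25312297] 1.6849853536772021 [[586. -79. 212.]
 [583. -69. 214.]
 [603. -74. 215.]]
Q 225 11380 [ 709.09174423 -328.94982011] 123.79395447936668 [[ 709. -105.  337.]
 [ 712. -103.  336.]
 [ 713. -107.  338.]]
Q 270 7853 [ 709.09174423 -328.94982011] 123.79395447936668 [[ 709. -105.  337.]
 [ 712. -107.  290.]
 [ 715. -105.  276.]]
purple [ 347.92407462 -321.72335424   66.22301052]
shift [ 1.211 -0.289  0.431] turn [-0.001  0.     0.435] t 0.1 pos [ 231.  -471.   226.1] F [-0.6 -0.2  0.7] w 91.9
```

>>> send_rows --rows '[{"x":0.25,"y":-0.06,"z":0,"az":0.11,"jaw":0},{"x":0.5,"y":-0.12,"z":0,"az":0.22,"jaw":0},{"x":0.75,"y":-0.18,"z":0.1,"az":0.33,"jaw":0},{"x":1.0,"y":-0.24,"z":0.2,"az":0.435,"jaw":0},{"x":1.0,"y":-0.289,"z":0.3,"az":0.435,"jaw":0},{"x":1.0,"y":-0.289,"z":0.4,"az":0.435,"jaw":0},{"x":1.0,"y":-0.289,"z":0.43,"az":0.435,"jaw":0},{"x":1.0,"y":-0.289,"z":0.43,"az":0.435,"jaw":0},{"x":1.0,"y":-0.289,"z":0.43,"az":0.435,"jaw":0},{"x":1.0,"y":-0.289,"z":0.43,"az":0.435,"jaw":0}]'

```text
schema error: expected keys x, y, z, ax, ay, az, jaw
```

```bash
python3 - <<'E'
from h import *
delta([423,-312.5,50],0)
E
```

```text
shift [ 1.211 -0.288  0.881] turn [-0.001  0.     0.435] t 0.1 pos [ 231.  -471.   226.1] F [-0.6 -0.2  0.7] w 91.9
```

>>> send_rows --rows '[{"x":0.25,"y":-0.06,"z":0,"ax":0,"ay":0,"az":0.11,"jaw":0},{"x":0.5,"y":-0.12,"z":0,"ax":0,"ay":0,"az":0.22,"jaw":0},{"x":0.75,"y":-0.18,"z":0.1,"ax":0,"ay":0,"az":0.33,"jaw":0},{"x":1.0,"y":-0.24,"z":0.2,"ax":0,"ay":0,"az":0.435,"jaw":0},{"x":1.0,"y":-0.289,"z":0.3,"ax":0,"ay":0,"az":0.435,"jaw":0},{"x":1.0,"y":-0.289,"z":0.4,"ax":0,"ay":0,"az":0.435,"jaw":0},{"x":1.0,"y":-0.289,"z":0.43,"ax":0,"ay":0,"az":0.435,"jaw":0},{"x":1.0,"y":-0.289,"z":0.43,"ax":0,"ay":0,"az":0.435,"jaw":0},{"x":1.0,"y":-0.289,"z":0.43,"ax":0,"ay":0,"az":0.435,"jaw":0},{"x":1.0,"y":-0.289,"z":0.43,"ax":0,"ay":0,"az":0.435,"jaw":0}]'

```text
time: 1.35
tool_pos: [385.4, -331.9, 141.4]
tcp_rot: [3.141, -0.001, -0.0]
contact_force: [-0.1, -0.6, -0.1]
grip_width: 45.8
finger_force: 0.0
```

```bash
python3 - <<'E'
from h import *
delta([423,-312.5,50],0)
E
```

```text
shift [ 0.188 -0.097  0.457] turn [ 0.001 -0.001 -0.   ] t 1.35 pos [ 385.4 -331.9  141.4] F [-0.1 -0.6 -0.1] w 45.8
```

>>> send_rows --rows '[{"x":0.188,"y":-0.097,"z":0,"ax":0,"ay":0,"az":0,"jaw":0},{"x":0.188,"y":-0.097,"z":0.1,"ax":0,"ay":0,"az":0,"jaw":0},{"x":0.188,"y":-0.097,"z":0.25,"ax":0,"ay":0,"az":0,"jaw":0},{"x":0.188,"y":-0.097,"z":0.38,"ax":0,"ay":0,"az":0,"jaw":0},{"x":0.188,"y":-0.097,"z":0.457,"ax":0,"ay":0,"az":0,"jaw":0},{"x":0.188,"y":-0.097,"z":0.457,"ax":0,"ay":0,"az":0,"jaw":0},{"x":0.188,"y":-0.097,"z":0.457,"ax":0,"ay":0,"az":0,"jaw":-0.4},{"x":0.188,"y":-0.097,"z":0.457,"ax":0,"ay":0,"az":0,"jaw":-0.8},{"x":0.188,"y":-0.097,"z":0.457,"ax":0,"ay":0,"az":0,"jaw":-1},{"x":0.188,"y":-0.097,"z":0.457,"ax":0,"ay":0,"az":0,"jaw":-1}]'

```text
time: 2.6
tool_pos: [423.2, -312.4, 49.9]
tcp_rot: [3.141, -0.001, 0.0]
contact_force: [0.0, 0.2, 3.1]
grip_width: 21.1
finger_force: 30.0
```

```bash
python3 - <<'E'
from h import *
a,P=cloud('side'); save('b1',cv2.resize(a[200:330,160:320],None,fx=4,fy=4))
delta([423,-312.5,270],0.21)
E
```

```text
shift [ 0.     0.002 -1.1  ] turn [ 0.001 -0.001 -0.2  ] t 2.65 pos [ 423.2 -312.4   49.9] F [-0.1 -0.5  4.6] w 21.5
```

View pics/b1.png

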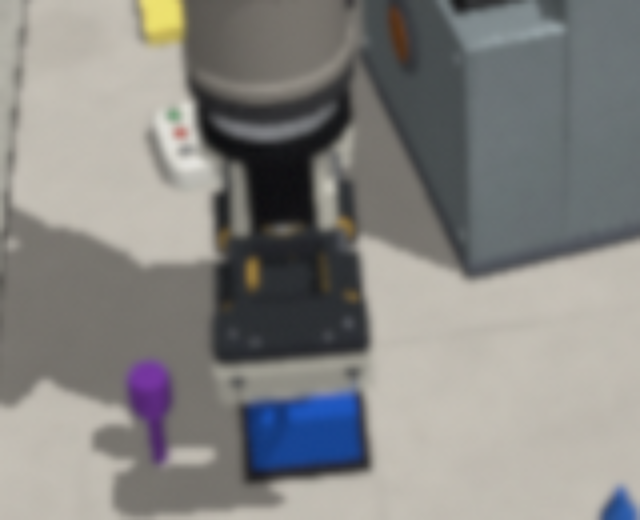

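>>> send_rows --rows '[{"x":0,"y":0,"z":-0.12,"ax":0,"ay":0,"az":0,"jaw":-1},{"x":0,"y":0,"z":-0.3,"ax":0,"ay":0,"az":0,"jaw":-1},{"x":0,"y":0,"z":-0.55,"ax":0,"ay":0,"az":0,"jaw":-1},{"x":0,"y":0,"z":-0.8,"ax":0,"ay":0,"az":-0.1,"jaw":-1},{"x":0,"y":0,"z":-1,"ax":0,"ay":0,"az":-0.2,"jaw":-1},{"x":0,"y":0,"z":-1,"ax":0,"ay":0,"az":-0.2,"jaw":-1},{"x":0,"y":-0.2,"z":-1,"ax":0,"ay":0,"az":-0.2,"jaw":-1},{"x":0,"y":-0.45,"z":-1,"ax":0,"ay":0,"az":-0.2,"jaw":-1},{"x":0,"y":-0.5,"z":-1,"ax":0,"ay":0,"az":-0.2,"jaw":-1},{"x":0,"y":-0.5,"z":-1,"ax":0,"ay":0,"az":-0.2,"jaw":-1}]'

```text
time: 3.9
tool_pos: [422.7, -211.7, 248.7]
tcp_rot: [-3.141, 0.001, 0.211]
contact_force: [-0.5, -0.0, -1.5]
grip_width: 21.1
finger_force: 30.0
```

```bash
python3 - <<'E'
from h import *
delta([588.5,-79,275],0.21)
E
```

```text
shift [ 0.949 -0.476 -0.132] turn [-0.     0.001  0.001] t 3.9 pos [ 422.7 -211.7  248.7] F [-0.5 -0.  -1.5] w 21.1
```

>>> send_rows --rows '[{"x":0,"y":0,"z":-0.14,"ax":0,"ay":0,"az":0,"jaw":-1},{"x":0.2,"y":-0.1,"z":-0.14,"ax":0,"ay":0,"az":0,"jaw":-1},{"x":0.4,"y":-0.2,"z":-0.14,"ax":0,"ay":0,"az":0,"jaw":-1},{"x":0.6,"y":-0.3,"z":-0.14,"ax":0,"ay":0,"az":0,"jaw":-1},{"x":0.8,"y":-0.4,"z":-0.14,"ax":0,"ay":0,"az":0,"jaw":-1},{"x":0.9,"y":-0.45,"z":-0.14,"ax":0,"ay":0,"az":0,"jaw":-1},{"x":0.95,"y":-0.476,"z":-0.14,"ax":0,"ay":0,"az":0,"jaw":-1},{"x":0.95,"y":-0.476,"z":-0.14,"ax":0,"ay":0,"az":0,"jaw":-1},{"x":0.95,"y":-0.476,"z":-0.14,"ax":0,"ay":0,"az":0,"jaw":-1},{"x":0.95,"y":-0.476,"z":-0.14,"ax":0,"ay":0,"az":0,"jaw":-1}]'

```text
time: 5.15
tool_pos: [588.4, -80.2, 277.6]
tcp_rot: [3.141, -0.0, 0.209]
contact_force: [0.1, -0.7, 0.2]
grip_width: 21.5
finger_force: 30.0
```

```bash
python3 - <<'E'
from h import *
b,Q=cloud('side');np.savez('s1.npz',b=b,Q=Q)
save('b2',cv2.resize(b[70:220,220:370],None,fx=4,fy=4))
delta([588.5,-79,275],0.21)
H=cv2.cvtColor(b,cv2.COLOR_RGB2HSV).astype(int)
z=Q[...,2]
m=((H[...,0]<8)|(H[...,0]>172))&(H[...,1]>150)&(z>250); print('head',m.sum(),Q[m].mean(0),Q[m].min(0),Q[m].max(0))
v,u=np.where(m);print(u.min(),u.max(),v.min(),v.max())
E
```

```text
shift [ 0.001 -0.005  0.013] turn [ 0.    -0.    -0.001] t 5.2 pos [588.5 -80.1 277.6] F [-1.4  0.4 -0. ] w 21.1
head 5 [576.72030136 -83.123822   291.55487119] [576.45839942 -85.05532319 287.67522089] [577.12188482 -80.13348117 294.85743012]
293 293 128 132
```

View pics/b2.png

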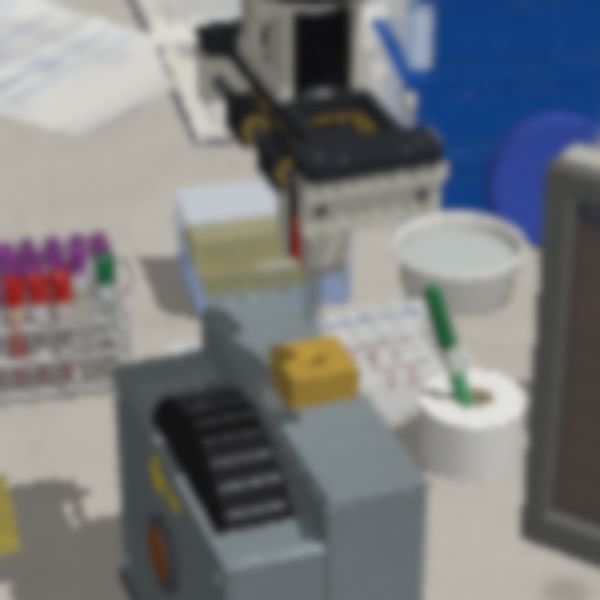

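```bash
cat >> h.py <<'E'
def cam(n):
    m=bot.camera_model(n);f=210/np.tan(np.radians(m['vertical_fov'])/2)
    return np.array([[f,0,m['cx']],[0,f,m['cy']],[0,0,1.]]),np.array([m['k1'],0,0,0.]),np.array(m['R']),np.array(m['t'])
def onplane(n,uv,z):
    K,D,R,t=cam(n);s=cv2.undistortPoints(np.array([[uv]],float),K,D)[0,0]
    d=R.T@[s[0],s[1],1];c=-R.T@t;return c+d*(z-c[2])/d[2]
def proj(n,X):
    K,D,R,t=cam(n);return cv2.projectPoints(np.array(X,float).reshape(-1,1,3),cv2.Rodrigues(R)[0],t,K,D)[0][:,0]
E
python3 - <<'E'
from h import *
b=np.load('s1.npz')['b'];a=np.load('s0.npz')['a']
print('hole side',onplane('side',(299.5,159),215),'proj nominal hole',proj('side',[588.5,-79,215]),proj('top',[588.5,-79,215]))
print('pin axis proj',proj('side',[[588.5,-80,z] for z in(240,260,280,292)]))
print(a[180:196,219:236].sum(-1))
print('shank rows');
for r in(133,135,137,139,141,143,145): print(r,b[r,288:312].tolist())
E
```

```text
hole side [591.72991049 -81.16164789 215.        ] proj nominal hole [[297.95505864 158.60466884]] [[227.21394958 187.73018041]]
pin axis proj [[298.06191651 149.30983549]
 [298.09808855 141.53184201]
 [298.13390022 133.60999982]
 [298.15519257 128.7867929 ]]
[[320 319 318 315 306 298 300 302 297 299 295 296 299 296 295 298 301]
 [303 303 295 298 302 296 292 293 294 303 299 300 299 304 300 301 306]
 [294 298 299 294 302 294 291 288 287 293 298 301 301 301 294 296 296]
 [296 299 299 299 299 289 274 261 260 266 280 294 294 298 301 295 297]
 [290 301 301 297 295 271 241 221 217 229 251 273 290 298 295 296 294]
 [296 297 296 287 278 242 210 183 191 201 225 263 289 300 300 299 303]
 [293 293 292 284 268 232 203 193 212 220 238 263 286 301 300 300 306]
 [287 297 297 295 276 241 223 236 258 264 263 273 291 299 303 303 301]
 [289 296 300 296 287 269 259 273 280 286 278 284 293 296 296 294 289]
 [285 301 304 304 298 287 278 285 285 280 279 283 289 298 298 298 298]
 [283 296 300 300 304 294 287 289 291 281 289 291 294 295 296 293 295]
 [278 295 296 294 295 292 295 292 292 290 291 293 298 298 2
[... 2478 characters left out ...]
117, 126, 135], [110, 118, 126], [107, 114, 119], [106, 113, 118], [107, 116, 127], [115, 126, 149], [123, 137, 167], [126, 141, 172], [127, 141, 173], [128, 143, 173], [129, 143, 170], [134, 146, 169], [153, 158, 170], [174, 172, 171], [183, 179, 171], [184, 180, 171], [185, 180, 171]]
145 [[128, 138, 141], [129, 139, 141], [128, 138, 141], [127, 138, 141], [127, 137, 140], [126, 136, 142], [124, 135, 144], [119, 129, 144], [111, 120, 131], [106, 114, 119], [108, 115, 119], [114, 120, 128], [125, 132, 146], [135, 143, 161], [141, 148, 166], [141, 148, 164], [142, 147, 161], [143, 148, 160], [151, 155, 163], [168, 169, 171], [181, 178, 173], [185, 181, 172], [186, 182, 173], [187, 183, 174]]
```

>>> send_rows --rows '[{"x":0.008,"y":-0.003,"z":0.04,"ax":0,"ay":0,"az":0,"jaw":-1},{"x":0.008,"y":-0.003,"z":0.07,"ax":0,"ay":0,"az":0,"jaw":-1},{"x":0.008,"y":-0.003,"z":0.09,"ax":0,"ay":0,"az":0,"jaw":-1},{"x":0.008,"y":-0.003,"z":0.105,"ax":0,"ay":0,"az":0,"jaw":-1},{"x":0.008,"y":-0.003,"z":0.12,"ax":0,"ay":0,"az":0,"jaw":-1},{"x":0.008,"y":-0.003,"z":0.13,"ax":0,"ay":0,"az":0,"jaw":-1},{"x":0.008,"y":-0.003,"z":0.14,"ax":0,"ay":0,"az":0,"jaw":-1},{"x":0.008,"y":-0.003,"z":0.15,"ax":0,"ay":0,"az":0,"jaw":-1},{"x":0.008,"y":-0.003,"z":0.15,"ax":0,"ay":0,"az":0,"jaw":-1},{"x":0.008,"y":-0.003,"z":0.15,"ax":0,"ay":0,"az":0,"jaw":-1}]'

```text
time: 6.45
tool_pos: [590.2, -78.4, 247.2]
tcp_rot: [-3.141, 0.0, 0.21]
contact_force: [-0.1, 0.6, -0.9]
grip_width: 21.6
finger_force: 30.0
```

```bash
python3 - <<'E'
from h import *
b,Q=cloud('side')
save('b3',cv2.resize(b[110:180,260:340],None,fx=6,fy=6))
delta([588.5,-79,229],0.21)
E
```

```text
shift [-0.009  0.001  0.091] turn [-0.  0. -0.] t 6.5 pos [590.2 -78.3 247.2] F [ 0.2  1.4 -0.6] w 21.6
```

View pics/b3.png

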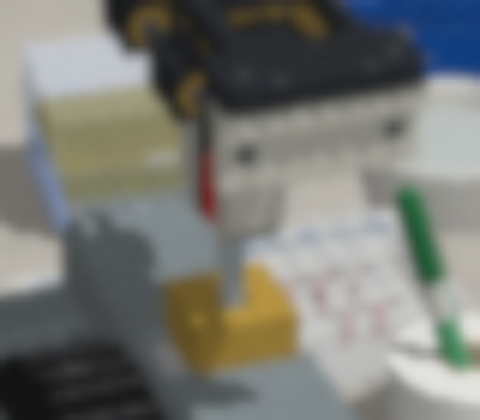

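The shank is at (232,303) in the crop, which is the middle of the brass, with no force. I'll lower it and let go.

>>> send_rows --rows '[{"x":0,"y":0,"z":0.02,"ax":0,"ay":0,"az":0,"jaw":-1},{"x":0,"y":0,"z":0.035,"ax":0,"ay":0,"az":0,"jaw":-1},{"x":0,"y":0,"z":0.05,"ax":0,"ay":0,"az":0,"jaw":-1},{"x":0,"y":0,"z":0.065,"ax":0,"ay":0,"az":0,"jaw":-1},{"x":0,"y":0,"z":0.08,"ax":0,"ay":0,"az":0,"jaw":-1},{"x":0,"y":0,"z":0.09,"ax":0,"ay":0,"az":0,"jaw":-1},{"x":0,"y":0,"z":0.095,"ax":0,"ay":0,"az":0,"jaw":-1},{"x":0,"y":0,"z":0.095,"ax":0,"ay":0,"az":0,"jaw":-1},{"x":0,"y":0,"z":0.095,"ax":0,"ay":0,"az":0,"jaw":-1},{"x":0,"y":0,"z":0.095,"ax":0,"ay":0,"az":0,"jaw":-1}]'

```text
time: 7.75
tool_pos: [590.2, -78.4, 228.2]
tcp_rot: [-3.141, 0.0, 0.21]
contact_force: [-0.8, 2.4, -1.1]
grip_width: 21.4
finger_force: 30.0
```

>>> send_rows --rows '[{"x":0,"y":0,"z":0,"ax":0,"ay":0,"az":0,"jaw":-0.3},{"x":0,"y":0,"z":0,"ax":0,"ay":0,"az":0,"jaw":0},{"x":0,"y":0,"z":0,"ax":0,"ay":0,"az":0,"jaw":0},{"x":0,"y":0,"z":0,"ax":0,"ay":0,"az":0,"jaw":0},{"x":0,"y":0,"z":0,"ax":0,"ay":0,"az":0,"jaw":0},{"x":0,"y":0,"z":-0.1,"ax":0,"ay":0,"az":0,"jaw":0},{"x":0,"y":0,"z":-0.25,"ax":0,"ay":0,"az":0,"jaw":0},{"x":0,"y":0,"z":-0.35,"ax":0,"ay":0,"az":0,"jaw":0},{"x":-0.1,"y":0,"z":-0.35,"ax":0,"ay":0,"az":0,"jaw":-0.5},{"x":-0.28,"y":0,"z":-0.35,"ax":0,"ay":0,"az":0,"jaw":-1}]'

```text
time: 9.0
tool_pos: [535.4, -90.2, 298.1]
tcp_rot: [3.141, -0.0, 0.211]
contact_force: [0.6, 0.1, 0.2]
grip_width: 30.1
finger_force: 0.0
```

```bash
cat >> h.py <<'E'
def head():
    for n in('side','top'):
        b,Q=cloud(n);H=cv2.cvtColor(b,cv2.COLOR_RGB2HSV).astype(int)
        m=((H[...,0]<8)|(H[...,0]>172))&(H[...,1]>120)&(np.hypot(Q[...,0]-589,Q[...,1]+79)<35)&(Q[...,2]>205)
        if m.sum(): p=Q[m];print(n,'head',m.sum(),'top z',np.percentile(p[:,2],90).round(1),'med',np.median(p,0).round(1),'row',np.where(m)[0].min())
    return b
E
python3 - <<'E'
from h import *
head()
print('expected rows side: head top at z253/239',proj('side',[[589,-79,253],[589,-79,239]]))
delta([534.5,-91,196],0.21)
s=np.load('s0.npz');P,b,Q,a=s['P'],s['b'],s['Q'],s['a']
# tyre profile from both cameras, unit frame
c,si=np.cos(.21),np.sin(.21);o=np.array([589.5-22*c,-79-22*si])
for k,W,I in(('P',P,a),('Q',Q,b)):
    ux=(W[...,0]-o[0])*c+(W[...,1]-o[1])*si; uy=-(W[...,0]-o[0])*si+(W[...,1]-o[1])*c
    print(k,[(y,np.nanpercentile(W[...,2][(abs(ux+35)<12)&(abs(uy-y)<5)],80).round(1)) for y in range(-60,61,15)])
E
```

```text
side head 100 top z 252.2 med [588.8 -88.8 246.4] row 143
expected rows side: head top at z253/239 [[298.2453774  144.03164336]
 [298.2190026  149.45395102]]
shift [0.006 0.004 0.514] turn [ 0.     0.001 -0.001] t 9.1 pos [533.2 -90.4 298.8] F [ 0.5 -0.1  0.5] w 22.4
P [(-60, np.float64(174.3)), (-45, np.float64(183.5)), (-30, np.float64(189.9)), (-15, np.float64(193.9)), (0, np.float64(194.8)), (15, np.float64(192.6)), (30, np.float64(189.1)), (45, np.float64(182.5)), (60, np.float64(172.8))]
Q [(-60, np.float64(171.6)), (-45, np.float64(181.7)), (-30, np.float64(188.6)), (-15, np.float64(191.6)), (0, np.float64(191.8)), (15, np.float64(190.3)), (30, np.float64(185.7)), (45, np.float64(nan)), (60, np.float64(nan))]
  return np.nanmean(a, axis, out=out, keepdims=keepdims)
```

>>> send_rows --rows '[{"x":0,"y":0.125,"z":0.15,"ax":0,"ay":0,"az":0,"jaw":-1},{"x":0,"y":0.125,"z":0.3,"ax":0,"ay":0,"az":0,"jaw":-1},{"x":0,"y":0.125,"z":0.4,"ax":0,"ay":0,"az":0,"jaw":-1},{"x":0,"y":0.125,"z":0.45,"ax":0,"ay":0,"az":0,"jaw":-1},{"x":0,"y":0.125,"z":0.48,"ax":0,"ay":0,"az":0,"jaw":-1},{"x":0,"y":0.125,"z":0.495,"ax":0,"ay":0,"az":0,"jaw":-1},{"x":0,"y":0.125,"z":0.505,"ax":0,"ay":0,"az":0,"jaw":-1},{"x":0,"y":0.125,"z":0.51,"ax":0,"ay":0,"az":0,"jaw":-1},{"x":0,"y":0.125,"z":0.51,"ax":0,"ay":0,"az":0,"jaw":-1},{"x":0,"y":0.125,"z":0.51,"ax":0,"ay":0,"az":0,"jaw":-1}]'

```text
time: 10.35
tool_pos: [540.8, -114.6, 196.5]
tcp_rot: [3.141, -0.0, 0.21]
contact_force: [0.4, -0.9, 0.0]
grip_width: 0.4
finger_force: 0.0
```

>>> send_rows --rows '[{"x":0,"y":0,"z":0.003,"ax":0,"ay":0,"az":0,"jaw":-1},{"x":0,"y":0,"z":0.005,"ax":0,"ay":0,"az":0,"jaw":-1},{"x":0,"y":0,"z":0.008,"ax":0,"ay":0,"az":0,"jaw":-1},{"x":0,"y":0,"z":0.01,"ax":0,"ay":0,"az":0,"jaw":-1},{"x":0,"y":0,"z":0.01,"ax":0,"ay":0,"az":0,"jaw":-1},{"x":0,"y":0,"z":0.01,"ax":0,"ay":0,"az":0,"jaw":-1},{"x":0,"y":0,"z":0.01,"ax":0,"ay":0,"az":0,"jaw":-1},{"x":0,"y":0,"z":0.01,"ax":0,"ay":0,"az":0,"jaw":-1},{"x":0,"y":0,"z":0.01,"ax":0,"ay":0,"az":0,"jaw":-1},{"x":0,"y":0,"z":0.01,"ax":0,"ay":0,"az":0,"jaw":-1}]'

```text
time: 11.6
tool_pos: [540.7, -114.6, 194.3]
tcp_rot: [3.142, 0.0, 0.21]
contact_force: [-0.6, -0.2, 0.6]
grip_width: 0.3
finger_force: 0.0
```

>>> send_rows --rows '[{"x":0,"y":0,"z":0.003,"ax":0,"ay":0,"az":0,"jaw":-1},{"x":0,"y":0,"z":0.005,"ax":0,"ay":0,"az":0,"jaw":-1},{"x":0,"y":0,"z":0.008,"ax":0,"ay":0,"az":0,"jaw":-1},{"x":0,"y":0,"z":0.01,"ax":0,"ay":0,"az":0,"jaw":-1},{"x":0,"y":0,"z":0.01,"ax":0,"ay":0,"az":0,"jaw":-1},{"x":0,"y":0,"z":0.01,"ax":0,"ay":0,"az":0,"jaw":-1},{"x":0,"y":0,"z":0.01,"ax":0,"ay":0,"az":0,"jaw":-1},{"x":0,"y":0,"z":0.01,"ax":0,"ay":0,"az":0,"jaw":-1},{"x":0,"y":0,"z":0.01,"ax":0,"ay":0,"az":0,"jaw":-1},{"x":0,"y":0,"z":0.01,"ax":0,"ay":0,"az":0,"jaw":-1}]'

```text
time: 12.85
tool_pos: [540.7, -114.6, 192.3]
tcp_rot: [3.142, 0.0, 0.21]
contact_force: [-0.7, 0.5, 0.0]
grip_width: 0.4
finger_force: 0.0
```

>>> send_rows --rows '[{"x":0,"y":0,"z":0.003,"ax":0,"ay":0,"az":0,"jaw":-1},{"x":0,"y":0,"z":0.005,"ax":0,"ay":0,"az":0,"jaw":-1},{"x":0,"y":0,"z":0.008,"ax":0,"ay":0,"az":0,"jaw":-1},{"x":0,"y":0,"z":0.01,"ax":0,"ay":0,"az":0,"jaw":-1},{"x":0,"y":0,"z":0.01,"ax":0,"ay":0,"az":0,"jaw":-1},{"x":0,"y":0,"z":0.01,"ax":0,"ay":0,"az":0,"jaw":-1},{"x":0,"y":0,"z":0.01,"ax":0,"ay":0,"az":0,"jaw":-1},{"x":0,"y":0,"z":0.01,"ax":0,"ay":0,"az":0,"jaw":-1},{"x":0,"y":0,"z":0.01,"ax":0,"ay":0,"az":0,"jaw":-1},{"x":0,"y":0,"z":0.01,"ax":0,"ay":0,"az":0,"jaw":-1}]'

```text
time: 14.1
tool_pos: [540.7, -114.6, 190.3]
tcp_rot: [3.141, -0.0, 0.21]
contact_force: [-1.0, 0.1, 1.1]
grip_width: 0.3
finger_force: 0.7
```

>>> send_rows --rows '[{"x":0,"y":0,"z":0.002,"ax":0,"ay":0,"az":0,"jaw":-1},{"x":0,"y":0,"z":0.004,"ax":0,"ay":0,"az":0,"jaw":-1},{"x":0,"y":0,"z":0.005,"ax":0,"ay":0,"az":0,"jaw":-1},{"x":0,"y":0,"z":0.005,"ax":0,"ay":0,"az":0,"jaw":-1},{"x":0,"y":0,"z":0.005,"ax":0,"ay":0,"az":0,"jaw":-1},{"x":0,"y":0,"z":0.005,"ax":0,"ay":0,"az":0,"jaw":-1},{"x":0,"y":0,"z":0.005,"ax":0,"ay":0,"az":0,"jaw":-1},{"x":0,"y":0,"z":0.005,"ax":0,"ay":0,"az":0,"jaw":-1},{"x":0,"y":0,"z":0.005,"ax":0,"ay":0,"az":0,"jaw":-1},{"x":0,"y":0,"z":0.005,"ax":0,"ay":0,"az":0,"jaw":-1}]'

```text
time: 15.35
tool_pos: [540.7, -114.7, 189.4]
tcp_rot: [3.141, -0.0, 0.21]
contact_force: [-0.2, -1.8, 5.2]
grip_width: 0.5
finger_force: 2.6
```

>>> send_rows --rows '[{"x":0,"y":-0.01,"z":-0.001,"ax":0,"ay":0,"az":0,"jaw":-1},{"x":0,"y":-0.02,"z":-0.003,"ax":0,"ay":0,"az":0,"jaw":-1},{"x":0,"y":-0.03,"z":-0.004,"ax":0,"ay":0,"az":0,"jaw":-1},{"x":0,"y":-0.04,"z":-0.005,"ax":0,"ay":0,"az":0,"jaw":-1},{"x":0,"y":-0.05,"z":-0.006,"ax":0,"ay":0,"az":0,"jaw":-1},{"x":0,"y":-0.05,"z":-0.006,"ax":0,"ay":0,"az":0,"jaw":-1},{"x":0,"y":-0.05,"z":-0.006,"ax":0,"ay":0,"az":0,"jaw":-1},{"x":0,"y":-0.05,"z":-0.006,"ax":0,"ay":0,"az":0,"jaw":-1},{"x":0,"y":-0.05,"z":-0.006,"ax":0,"ay":0,"az":0,"jaw":-1},{"x":0,"y":-0.05,"z":-0.006,"ax":0,"ay":0,"az":0,"jaw":-1}]'

```text
time: 16.6
tool_pos: [538.7, -104.9, 190.9]
tcp_rot: [3.141, -0.0, 0.21]
contact_force: [-1.6, -1.2, 7.6]
grip_width: 0.4
finger_force: 3.7
```

>>> send_rows --rows '[{"x":0,"y":-0.02,"z":-0.005,"ax":0,"ay":0,"az":0,"jaw":-1},{"x":0,"y":-0.04,"z":-0.008,"ax":0,"ay":0,"az":0,"jaw":-1},{"x":0,"y":-0.06,"z":-0.009,"ax":0,"ay":0,"az":0,"jaw":-1},{"x":0,"y":-0.08,"z":-0.009,"ax":0,"ay":0,"az":0,"jaw":-1},{"x":0,"y":-0.1,"z":-0.009,"ax":0,"ay":0,"az":0,"jaw":-1},{"x":0,"y":-0.12,"z":-0.007,"ax":0,"ay":0,"az":0,"jaw":-1},{"x":0,"y":-0.14,"z":-0.004,"ax":0,"ay":0,"az":0,"jaw":-1},{"x":0,"y":-0.155,"z":-0.002,"ax":0,"ay":0,"az":0,"jaw":-1},{"x":0,"y":-0.155,"z":-0.002,"ax":0,"ay":0,"az":0,"jaw":-1},{"x":0,"y":-0.155,"z":-0.002,"ax":0,"ay":0,"az":0,"jaw":-1}]'

```text
time: 17.85
tool_pos: [532.0, -73.8, 191.1]
tcp_rot: [-3.141, 0.0, 0.21]
contact_force: [-1.8, 1.1, 7.1]
grip_width: 0.5
finger_force: 3.5
```

```bash
python3 - <<'E'
from h import *
head();o=bot.get_obs();print(o['contact_force'],o['tool_pos'])
E
```

```text
side head 5 top z 249.9 med [596.  -89.2 248.2] row 146
[-2.95370092  0.9829656   6.60125082] [531.97421167 -73.81212653 191.10401453]
```

>>> send_rows --rows '[{"x":0,"y":-0.035,"z":0.007,"ax":0,"ay":0,"az":0,"jaw":-1},{"x":0,"y":-0.065,"z":0.016,"ax":0,"ay":0,"az":0,"jaw":-1},{"x":0,"y":-0.065,"z":-0.08,"ax":0,"ay":0,"az":0,"jaw":-1},{"x":0,"y":0.08,"z":-0.08,"ax":0,"ay":0,"az":0,"jaw":-1},{"x":0,"y":0.235,"z":-0.08,"ax":0,"ay":0,"az":0,"jaw":-1},{"x":0,"y":0.235,"z":-0.03,"ax":0,"ay":0,"az":0,"jaw":-1},{"x":0,"y":0.235,"z":0.0,"ax":0,"ay":0,"az":0,"jaw":-1},{"x":0,"y":0.235,"z":0.013,"ax":0,"ay":0,"az":0,"jaw":-1},{"x":0,"y":0.235,"z":0.014,"ax":0,"ay":0,"az":0,"jaw":-1},{"x":0,"y":0.235,"z":0.014,"ax":0,"ay":0,"az":0,"jaw":-1}]'

```text
time: 19.2
tool_pos: [541.8, -120.4, 189.2]
tcp_rot: [3.139, -0.0, 0.211]
contact_force: [-3.3, -3.0, 9.5]
grip_width: 0.4
finger_force: 4.8
```

>>> send_rows --rows '[{"x":0,"y":-0.042,"z":-0.017,"ax":0,"ay":0,"az":0,"jaw":-1},{"x":0,"y":-0.082,"z":-0.025,"ax":0,"ay":0,"az":0,"jaw":-1},{"x":0,"y":-0.122,"z":-0.03,"ax":0,"ay":0,"az":0,"jaw":-1},{"x":0,"y":-0.162,"z":-0.031,"ax":0,"ay":0,"az":0,"jaw":-1},{"x":0,"y":-0.202,"z":-0.028,"ax":0,"ay":0,"az":0,"jaw":-1},{"x":0,"y":-0.242,"z":-0.022,"ax":0,"ay":0,"az":0,"jaw":-1},{"x":0,"y":-0.282,"z":-0.012,"ax":0,"ay":0,"az":0,"jaw":-1},{"x":0,"y":-0.312,"z":-0.001,"ax":0,"ay":0,"az":0,"jaw":-1},{"x":0,"y":-0.312,"z":-0.001,"ax":0,"ay":0,"az":0,"jaw":-1},{"x":0,"y":-0.312,"z":-0.001,"ax":0,"ay":0,"az":0,"jaw":-1}]'

```text
time: 20.45
tool_pos: [528.1, -57.4, 188.9]
tcp_rot: [-3.14, 0.001, 0.211]
contact_force: [-3.4, 1.8, 8.6]
grip_width: -0.0
finger_force: 4.7
```

>>> send_rows --rows '[{"x":0,"y":0,"z":-0.09,"ax":0,"ay":0,"az":0,"jaw":-1},{"x":0,"y":0.16,"z":-0.09,"ax":0,"ay":0,"az":0,"jaw":-1},{"x":0,"y":0.32,"z":-0.09,"ax":0,"ay":0,"az":0,"jaw":-1},{"x":0,"y":0.32,"z":-0.05,"ax":0,"ay":0,"az":0,"jaw":-1},{"x":0,"y":0.32,"z":-0.025,"ax":0,"ay":0,"az":0,"jaw":-1},{"x":0,"y":0.32,"z":-0.016,"ax":0,"ay":0,"az":0,"jaw":-1},{"x":0,"y":0.32,"z":-0.015,"ax":0,"ay":0,"az":0,"jaw":-1},{"x":0,"y":0.32,"z":-0.015,"ax":0,"ay":0,"az":0,"jaw":-1},{"x":0,"y":0.32,"z":-0.015,"ax":0,"ay":0,"az":0,"jaw":-1},{"x":0,"y":0.32,"z":-0.015,"ax":0,"ay":0,"az":0,"jaw":-1}]'

```text
time: 21.7
tool_pos: [542.1, -121.4, 192.0]
tcp_rot: [3.14, -0.0, 0.211]
contact_force: [-2.9, -2.5, 6.4]
grip_width: 0.7
finger_force: 2.9
```

```bash
python3 - <<'E'
from h import *
head()
E
```

```text
side head 26 top z 251.3 med [593.5 -82.8 250. ] row 144
```

>>> send_rows --rows '[{"x":0,"y":-0.04,"z":-0.013,"ax":0,"ay":0,"az":0,"jaw":-1},{"x":0,"y":-0.08,"z":-0.021,"ax":0,"ay":0,"az":0,"jaw":-1},{"x":0,"y":-0.12,"z":-0.026,"ax":0,"ay":0,"az":0,"jaw":-1},{"x":0,"y":-0.16,"z":-0.028,"ax":0,"ay":0,"az":0,"jaw":-1},{"x":0,"y":-0.2,"z":-0.026,"ax":0,"ay":0,"az":0,"jaw":-1},{"x":0,"y":-0.24,"z":-0.021,"ax":0,"ay":0,"az":0,"jaw":-1},{"x":0,"y":-0.28,"z":-0.012,"ax":0,"ay":0,"az":0,"jaw":-1},{"x":0,"y":-0.318,"z":0.001,"ax":0,"ay":0,"az":0,"jaw":-1},{"x":0,"y":-0.318,"z":0.001,"ax":0,"ay":0,"az":0,"jaw":-1},{"x":0,"y":-0.318,"z":0.001,"ax":0,"ay":0,"az":0,"jaw":-1}]'

```text
time: 23.05
tool_pos: [528.9, -59.4, 191.1]
tcp_rot: [-3.141, 0.0, 0.21]
contact_force: [-0.6, 1.7, 4.7]
grip_width: 0.5
finger_force: 2.6
```

```bash
python3 - <<'E'
from h import *
head()
E
```

```text
side head 50 top z 237.6 med [591.7 -88.3 228.2] row 149
```

The pin has dropped: the head top is now at about 238 mm. I'll let go of the rim and retreat.

>>> send_rows --rows '[{"x":0,"y":0,"z":-0.05,"ax":0,"ay":0,"az":0,"jaw":-1},{"x":0,"y":0,"z":-0.15,"ax":0,"ay":0,"az":0,"jaw":-1},{"x":0,"y":0,"z":-0.35,"ax":0,"ay":0,"az":0,"jaw":-1},{"x":0,"y":0,"z":-0.55,"ax":0,"ay":0,"az":0,"jaw":-1},{"x":-0.2,"y":0,"z":-0.6,"ax":0,"ay":0,"az":0,"jaw":-1},{"x":-0.4,"y":0,"z":-0.6,"ax":0,"ay":0,"az":0,"jaw":-1},{"x":-0.6,"y":0,"z":-0.6,"ax":0,"ay":0,"az":0,"jaw":-1},{"x":-0.75,"y":0,"z":-0.6,"ax":0,"ay":0,"az":0,"jaw":-1},{"x":-0.75,"y":0,"z":-0.6,"ax":0,"ay":0,"az":0,"jaw":-1},{"x":-0.75,"y":0,"z":-0.6,"ax":0,"ay":0,"az":0,"jaw":-1}]'

```text
time: 24.4
tool_pos: [382.9, -91.2, 311.3]
tcp_rot: [3.141, -0.001, 0.209]
contact_force: [0.2, -0.2, -0.2]
grip_width: 0.7
finger_force: 0.0
```

```bash
python3 - <<'E'
from h import *
head();b,_=cloud('side');save('b4',cv2.resize(b[120:200,250:350],None,fx=6,fy=6))
print(bot.get_obs()['tool_pos'])
E
```

```text
side head 99 top z 238.2 med [587.1 -86.4 233.1] row 148
top head 70 top z 242.2 med [589.5 -78.5 240. ] row 181
[382.96074737 -90.97339304 310.91591468]
```

View pics/b4.png

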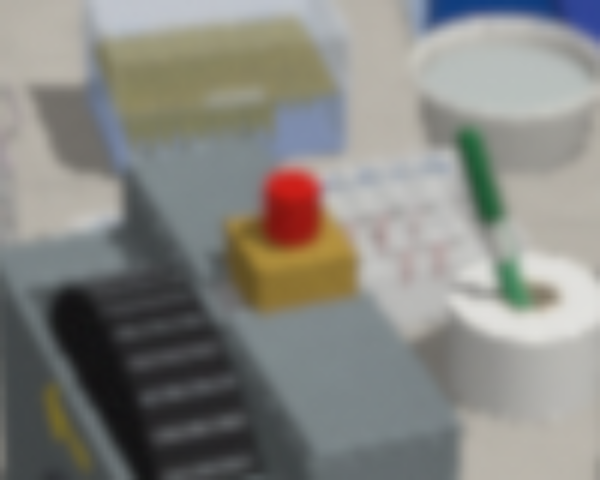

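The head sits flush on the brass (crop at (293,240)), so I'm handing the job in.

```bash
python3 -c "
from plant import bot
print(bot.close_job())"
```

```text
the job is handed in; nothing more can be done
None
```

The index pin has dropped into the home notch with its head flush on the brass. I had let go of the rim and backed the arm clear before handing the job in at about 24.5 s. Hand-in gave no verdict, and the highest force I read on the wheel was about 10.5 N.

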